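# Test pulse on the bag sealer's push-pull switch

## Task

Give the bag sealer on the shop counter a short test run: slide the keeper aside to free the switch knob, pull the knob out to its first click (the test setting, not on to the second, which is full heat) so that it stands out by itself, and take your hand off it for at least a second. Then push the knob fully home again and slide the keeper fully closed over its flange. Leave the goods standing around it where they are.

Things in the scene. Friction and masses are not known exactly. Their poses are not given: they have to be found in the camera images.
- sealer: Fixed counter bag sealer, white, 300 mm wide (its y). Its metal panel slopes 30 degrees from level and faces the robot, reaching 75 mm up and down the slope from the knob's axis and 150 mm to each side. Origin on the counter, 100 mm straight below point knob_foot; x points into the machine, y to its left, z up. Behind the panel a flat deck, 141 mm high, reaches from x 65 to 191 mm, with a 10 mm high rubber strip along its rear edge.
- film_roll (a point): Centre of a fixed roll of bag film, 60 mm diameter, 200 mm long, lying along the sealer's y on 12 mm bars (at y +-132 mm) over the upper half of the panel; its centre is 262 mm above the counter. A tool coming straight down on the knob hits it; one tilted 20 to 40 degrees, to come about along the panel's normal, its fingers closing sideways (along the sealer's y), has room.
- knob_foot (a point): Point on the panel's surface where the knob's axis leaves it, fixed, 100 mm above the counter. The black knob: flange 44 mm diameter, from 1 to 6 mm over the panel; neck 18 mm diameter, up to 14 mm; round head 28 mm diameter, from 14 to 40 mm over the panel when home.
- knob_face (a point): Centre of the outer face of the knob's head, moving with it. z points out of the panel along the pull direction (30 degrees from vertical, leaning to the robot), y sideways to the sealer's left, x up the slope. 40 mm over the panel when the knob is home.
- knob (a joint): How far the knob is out, m; 0 = home. A 2 to 5 N spring draws it home until it has clicked. The first click lies unseen 6 to 20 mm out, new each time; pulling over it takes 8 to 14 N in all, then the pull drops and, let go, the knob stays out (about 3 mm past the click). A second, like click follows 7 mm after the first. Pushing back over a click takes 3 to 5 N; below the first it springs home.
- heat (a joint): Lift of the heater contact hidden inside the switch, m: 0 while the knob is home or stands at its first click, about 0.005 when it stands at the second click. Moved only by the knob.
- keeper_tab (a point): Centre of the top of the keeper's upright steel tab, the part to handle. Axes as knob_face. The tab is 10 mm thick (sideways), 24 mm wide (up the slope), rises 29 mm above the keeper plate, its top 41 mm over the panel. Closed, its centre is 61 mm to the left (sealer's +y) of the knob's axis, on a level with it.
- keeper_end (a point): Middle of the end next to the knob, on top, of the flat steel keeper plate: 25 mm wide, 57 mm long, 4 mm thick, 8 to 12 mm over the panel, sliding sideways between two rails (13 mm high, 7 mm wide, 90 mm long) along its edges. Closed, this end reaches 7 mm over the knob's flange and stops the knob after 2 mm of pull.
- keeper (a joint): How far the keeper is slid to the left, away from the knob, m: 0 = fully closed, 0.032 = fully open (stop). The flange is free above 0.008. It stays where it is left; sliding takes about 3 N. Starts between 0 and 3 mm. It can be closed again only when the knob is home.
- jar: Bystander, loose: low glass jar with screw lid, 68 mm diameter, 85 mm high; origin at the centre of its underside. Leave alone.
- sauce: Bystander, loose: sauce bottle, 62 mm diameter, 200 mm high; origin at the centre of its underside. Leave alone.
- tin: Bystander, loose: food tin, 72 mm diameter, 75 mm high; origin at the centre of its underside. Leave alone.
- spices: Bystander, loose: slim spice jar, 48 mm diameter, 100 mm high; origin at the centre of its underside. Leave alone.
- scoop: Bystander, loose: wooden spoon, 180 mm long, lying flat on the counter in front of the sealer. Leave alone.
- tape: Bystander, loose: cardboard ring of tape, 80 mm outside, 20 mm high, lying on the flat rear deck of the sealer (deck 141 mm above the counter); origin at the centre of its underside. Leave alone.
- bowl: Bystander, loose: bowl, 130 mm across, 50 mm high; origin at the centre of its underside. Leave alone.

How it is judged:
On the way, in this order (a step that is already met when the one before it is completed fails the run):
1. the keeper is slid clear of the knob's flange, the knob still home (value of joint keeper above 0.012 m and value of joint knob below 0.004 m), for 0.1 s.
2. the knob stands out at its first click (not the second) by itself, untouched, for a second (value of joint knob above 0.0075 m and value of joint heat below 0.003 m and contact force between the fingers and sealer below 0.2 N), for 0.9 s.
3. the knob is pushed fully home (value of joint knob below 0.0025 m), for 0.2 s.
4. the keeper is closed over the flange again (value of joint keeper below 0.004 m and value of joint knob below 0.0025 m), for 0.2 s.
At the end, for the whole second after the job is handed in: The knob is fully home (within 2.5 mm) and the keeper is fully closed over its flange (within 4 mm) (all of step 4); the robot touches nothing.
It fails at once if one of the goods standing around is moved more than 30 mm or knocked over (distance of any of jar, sauce, tin, spices, scoop, tape, bowl from where it was at the start of the episode above 0.03 m or angle between any of jar, sauce, tin, spices, tape, bowl's own z axis and vertical above 0.5 rad).
It also fails if it takes over 58 s, if anything falls off the work surface, if the arm or the gripper's body presses on something with over 40 N, if the wrist force passes 120 N, or if a joint passes its speed limit or range.

## Robot

A 7-joint arm with a two-finger parallel gripper is mounted at the origin on the work surface. World frame = base frame: x ahead of the robot, y to its left, z up, the work surface at z = 0. Lengths are in m, angles in rad, forces in N, time in s.
With the tool pointing down it reaches from about 0.425 to 0.825 m from the base axis. Payload 3.6 kg.
Tool frame: the origin (TCP) lies midway between the tips of the shut fingers; the grasp point (between the pads) lies 19 mm behind it (r.grip_point_offset is the distance from the TCP to the grasp point, in m); z points along the fingers, y is the line along which they close (so a half turn about z gives the same grasp; the last joint's range is limited). The gripper opens to 93 mm and grips with 3 to 60 N. Pads are 15 mm wide; open, the fingers measure 128 mm over their backs; the gripper's body (75 mm by 188 mm) begins 65 mm behind the grasp point.
Start: joints at [1.264, 0.615, -0.013, 1.423, 0.008, 1.103, -0.04], TCP at [0.18, -0.625, 0.219] pointing down, gripper open.
Joint ranges: [-3.12, 3.12], [-0.3, 2.06], [-1.34, 1.32], [0.26, 2.42], [-1.36, 4.5], [0.01, 1.98], [-2.84, 2.84]. Speed limits (rad/s): [2.79, 2.79, 3.14, 3.14, 3.14, 3.14, 3.14].

## Interface

Orientations are given as a unit quaternion [x, y, z, w].
In Python, from plant import r gives the robot as it stands. The module is installed in compiled form; this text tells all that it offers.
- The arm moves only by the tool play_rows, never from a script. Its argument "plan" is a list that holds one entry, the list of rows, each a list of 7 numbers: the closure, from 0 (fully open) to 1 (shut), then the shift along the tool's x, y, z in units of 800 mm (1.0 is 800 mm), then the turn, a rotation vector about the tool's x, y, z in units of 90 degrees (1.0 is 90 degrees). A call has 1 to 20 rows; each row shifts and turns the commanded pose from where the row before left it, along the tool's axes as they then stand; what a row does not reach is not made up. A row lasts 1/12 s, in which the tool goes at most 41.7 mm and 7.16 degrees, less where a joint would pass 70% of its speed; a pose out of reach is approached as far as the arm can. A call with a number of a shift or a turn outside -1 to 1 is refused whole. A call with a gripper value outside its range is refused whole. The fingers move at their own pace and stop on an object; "force" is the grip in N (left out, the last holds). Time passes only in rows, so rows that do not move let the fingers close. It gives the time, the measured TCP pose, the force, the opening and the grip force at its end, in the units of the state.
- r.get_state(): the state, without advancing time (a new reading comes with each control period).
- r.camera(name): name is "scene" or "top"; returns a dict with "image" (420x560x3 uint8, blue, green, red), "range_z" (420x560 float32, m along the optical axis (not along the pixel's ray), 0 where there is no reading), "fov_y" (degrees; the focal length in pixels is half the picture's height over the tangent of half this angle, whatever the lens; pixels are square), "cx", "cy" (the principal point, pixels), "R" (3x3) and "t" (3): a world point X has camera coordinates R X + t. Camera axes: x right, y down, z forward; pixel columns grow to the right and rows downward; lengths in m; the calibration is good to about 2 mm. A picture is of the moment at which its call begins.
- r.job_done(): hands the job in; it is judged then, once.
The state is a dict: "t": time; "joint_positions": joint angles; "joint_vel": joint speeds; "tau": joint torques, N m; "ee_pos": TCP position; "eef_rot": TCP orientation; "wrist_force": force on the tool from outside, world axes, zero at the start; "torque": the same for the moment, N m; "opening": finger opening in m; "grasp_force": force on a finger pad.
Only numpy, scipy, OpenCV 4.12 (cv2) and the standard library are available. Lean on these libraries where they do the work, as an engineer would, in place of code of your own. Each camera call takes 0.05 s, during which the arm holds its last target. There are 200 camera calls.

## Working session

There is one attempt and no reset: what is moved stays moved. The work goes in short steps, Python scripts to look and compute and a tool call to move; the robot and the scene stay as the last step left them, time stands still between calls to the robot, and variables do not carry over. Pictures are saved under pics/ and viewed, at most 10 in all, crops included, and the job is handed in when it is done.

Besides the shell and the picture viewer there is one more tool, called in YAML: its name, and indented under it one key for each argument. play_rows: Moves the arm, as the interface text tells. Its arguments: {"type":"object","properties":{"plan":{"type":"array"},"force":{"type":"number"}},"required":["plan"]}

```bash
mkdir -p pics; cat > h.py <<'E'
import numpy as np, cv2
from plant import r
def cam(n):
    c=r.camera(n); c['f']=c['image'].shape[0]/2/np.tan(np.radians(c['fov_y'])/2); return c
def pts(c):
    h,w=c['range_z'].shape; u,v=np.meshgrid(np.arange(w),np.arange(h)); z=c['range_z']
    P=np.stack([(u-c['cx'])/c['f']*z,(v-c['cy'])/c['f']*z,z],-1)
    return (P-c['t'])@c['R']
E
python3 - <<'E'
from h import *
print(r.get_state())
for n in('scene','top'):
    c=cam(n);cv2.imwrite(f'pics/{n}0.png',c['image']);np.savez(f'{n}0.npz',**c);print(n,c['fov_y'],c['cx'],c['cy'],c['R'],c['t'], -c['R'].T@c['t'])
E
```

```text
{'t': 0.0, 'joint_positions': array([ 1.26450968,  0.61586293, -0.01262503,  1.42487484,  0.00812444,
        1.10339658, -0.04039479]), 'joint_vel': array([ 0.00053878, -0.0004551 ,  0.00031275, -0.001034  ,  0.00010801,
       -0.00103821,  0.0011705 ]), 'tau': array([ 2.96215967e-04, -4.58925354e+01,  2.09074700e-01, -1.65742904e+01,
       -6.11523539e-02,  2.05345469e-02,  2.14317556e-04]), 'ee_pos': array([ 0.17928875, -0.62397097,  0.21752566]), 'eef_rot': array([ 9.90223855e-01,  1.39481775e-01, -1.99247180e-04, -1.22950758e-03]), 'wrist_force': array([-0.19747038,  0.5842847 ,  0.39154296]), 'torque': array([-0.02528452, -0.02673167,  0.02036443]), 'grasp_force': 0.0, 'opening': 0.09313506047422683}
scene 55.50337377292275 283.90033904101045 205.36849021588299 [[-0.8796021  -0.4756128   0.00962291]
 [-0.35649768  0.64564622 -0.67531502]
 [ 0.31497547 -0.59743905 -0.73746663]] [0.47458866 0.36003558 1.03943705] [0.21840386 0.61426512 1.00512065]
top 46.205070023648915 273.3303525009823 210.77480476964286 [[-2.81373157e-03 -9.99995419e-01 -1.11550205e-03]
 [-9.98295268e-01  2.87397618e-03 -5.82949194e-02]
 [ 5.82978583e-02  9.49574167e-04 -9.98298782e-01]] [-0.02374766  0.55481698  1.41617347] [ 0.47124446 -0.02668684  1.44608077]
```

View pics/scene0.png

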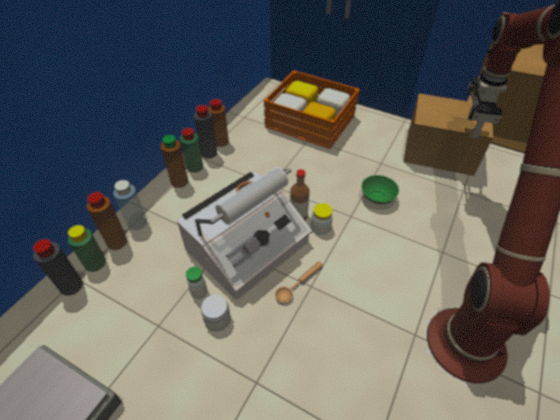

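View pics/top0.png

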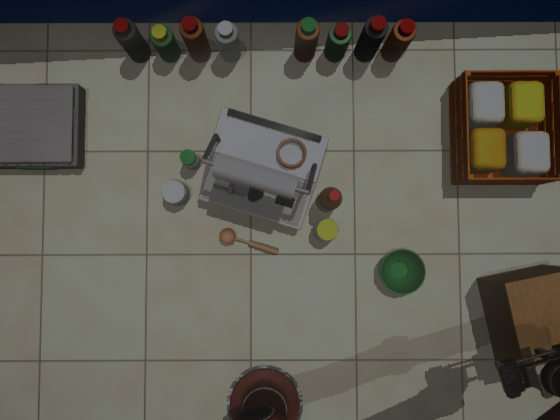

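The scene view shows the sealer at about (245,230), with the black knob near (262,238), the keeper to its left near (245,245) and the roll above. In the top view the knob is near (256,195), and the roll partly hides it. Next step is to enlarge this and measure.

```bash
python3 - <<'E'
from h import *
im=[]
for n,(x0,y0,x1,y1) in (('scene',(175,165,315,300)),('top',(195,105,335,240))):
    c=dict(np.load(f'{n}0.npz'));P=pts(c);np.save(n+'P.npy',P)
    a=c['image'][y0:y1,x0:x1];a=cv2.convertScaleAbs(a,alpha=1.0 if n=='scene' else 1.7)
    im.append(cv2.resize(a,(400,386),interpolation=cv2.INTER_CUBIC))
    # panel fit
    Q=P[y0:y1,x0:x1].reshape(-1,3);Q=Q[(c['range_z'][y0:y1,x0:x1]>0).ravel()]
    Q=Q[(Q[:,2]>.06)&(Q[:,2]<.14)]
    best=0;rng=np.random.default_rng(0)
    for _ in range(3000):
        s=Q[rng.choice(len(Q),3,0)];nn=np.cross(s[1]-s[0],s[2]-s[0]);L=np.linalg.norm(nn)
        if L<1e-4: continue
        nn/=L;nn*=np.sign(nn[2])
        if abs(nn[2]-.866)>.04: continue
        k=abs((Q-s[0])@nn)<.003
        if k.sum()>best: best=k.sum();K=k
    m=Q[K].mean(0);nn=np.linalg.svd(Q[K]-m)[2][2];nn*=np.sign(nn[2])
    print(n,best,len(Q),nn,m,'yaw',np.degrees(np.arctan2(-nn[1],-nn[0])))
cv2.imwrite('pics/crop0.png',np.hstack(im))
E
```

```text
scene 4054 7030 [-0.47582591  0.1447387   0.8675485 ] [0.60912696 0.03160975 0.10124936] yaw -16.918930102861903
top 2241 4905 [-0.46808933  0.14495004  0.87171203] [0.58042988 0.0110392  0.09060998] yaw -17.205829100847144
```

View pics/crop0.png

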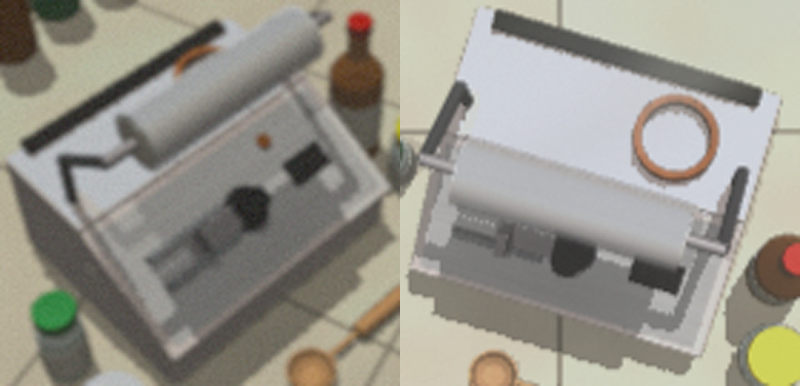

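The crop shows the knob as a black disc at scene (262,237) and the keeper with its tab just left of it at about (251,247). Next I'll use the point cloud in panel coordinates.

```bash
cat >> h.py <<'E'
YAW=np.radians(-17.05)
ex=np.array([np.cos(YAW),np.sin(YAW),0]);Y=np.array([-np.sin(YAW),np.cos(YAW),0])
N=-np.sin(np.pi/6)*ex+np.array([0,0,np.cos(np.pi/6)]);U=np.cross(Y,N)
B=np.stack([U,Y,N])  # rows
E
python3 - <<'E'
from h import *
o={}
for n,m in (('scene',[0.60912696,0.03160975,0.10124936]),('top',[0.58042988,0.0110392,0.09060998])):
    c=dict(np.load(f'{n}0.npz'));P=np.load(n+'P.npy');Q=(P-np.array(m))@B.T
    ok=(c['range_z']>0)&(abs(Q[...,0])<.09)&(abs(Q[...,1])<.16)&(Q[...,2]>-.01)&(Q[...,2]<.055)
    hsv=cv2.cvtColor(c['image'],cv2.COLOR_BGR2HSV);v=hsv[...,2]
    print(n)
    for lo,hi in((.016,.03),(.03,.05)):
        k=(ok&(Q[...,2]>lo)&(Q[...,2]<hi)).astype(np.uint8)
        nl,l,s,ce=cv2.connectedComponentsWithStats(k,connectivity=4)
        for i in range(1,nl):
            if s[i,4]>12:
                q=Q[l==i];p=P[l==i]
                print(lo,ce[i].round(1),s[i,4],'v',v[l==i].mean().round(),'uyn med',np.median(q,0).round(4),'min',np.percentile(q,4,0).round(4),'max',np.percentile(q,96,0).round(4),'world',np.median(p,0).round(4))
E
```

```text
scene
0.016 [259.4 237.9] 13 v 40.0 uyn med [-0.0032  0.0043  0.0225] min [-0.0101  0.      0.0197] max [0.0082 0.006  0.0277] world [0.5977 0.0405 0.1216]
0.016 [244.5 249.1] 15 v 69.0 uyn med [-0.0028  0.0586  0.0243] min [-0.0133  0.0579  0.0168] max [0.0078 0.0604 0.0296] world [0.614  0.0918 0.1205]
0.03 [263.7 234.7] 81 v 47.0 uyn med [-0.0022 -0.0051  0.0392] min [-0.0137 -0.0181  0.0327] max [0.0094 0.0046 0.0424] world [0.5871 0.0337 0.134 ]
0.03 [246.9 247.2] 41 v 81.0 uyn med [-0.0019  0.0565  0.0392] min [-0.0129  0.0505  0.0314] max [0.0086 0.0596 0.0427] world [0.6061 0.0918 0.1338]
top
0.016 [255.6 191.4] 18 v 33.0 uyn med [0.0335 0.0162 0.024 ] min [0.0243 0.0073 0.017 ] max [0.0355 0.0276 0.0291] world [0.6017 0.0211 0.1277]
0.03 [230.2 189.3] 37 v 57.0 uyn med [0.0241 0.0824 0.0403] min [0.0123 0.0781 0.0343] max [0.0343 0.0873 0.043 ] world [0.6059 0.09   0.1374]
0.03 [252.6 195.9] 87 v 33.0 uyn med [0.024  0.0202 0.038 ] min [0.0108 0.0088 0.0316] max [0.0341 0.0315 0.043 ] world [0.5874 0.029  0.136 ]
```

```bash
python3 - <<'E'
from h import *
ms=dict(scene=np.array([0.60912696,0.03160975,0.10124936]),top=np.array([0.58042988,0.0110392,0.09060998]))
ks=ms['scene']+np.array([-.002,-.0067,.04])@B; kt=ms['top']+np.array([.0225,.020,.04])@B
print('face',ks,kt); F=(ks+kt)/2; foot=F-.04*N; print('foot',foot)
for n in ms:
    P=np.load(n+'P.npy');c=np.load(n+'0.npz')
    q=(P-foot)@B.T
    k=(c['range_z']>0)&(P[...,2]>.2)&(P[...,2]<.3)&(abs(q[...,1])<.09)&(abs(q[...,0])<.2)
    a=np.stack([(P[k]-foot)@ex,P[k][:,2]],1)
    # circle r=30 fit
    from scipy.optimize import least_squares
    s=least_squares(lambda p:np.hypot(*(a-p).T)-.03,[a[:,0].mean(),.262],loss='soft_l1',f_scale=.003)
    X=foot+ex*s.x[0];X[2]=s.x[1]; print(n,k.sum(),'roll u,y,n',(X-foot)@B.T,s.x)
def tgt(u,y,n): return foot+np.array([u,y,n])@B
print('tab',[(tgt(0,.0625,h)).round(4) for h in (.018,.15,.25)])
s=r.get_state();from scipy.spatial.transform import Rotation as R
R0=R.from_quat(s['eef_rot']).as_matrix();R1=np.stack([U,-Y,-N],1)
print(R0.round(3));print('rotvec body/90deg',R.from_matrix(R0.T@R1).as_rotvec()/(np.pi/2))
for w in ([.45,-.45,.4],[.5,0,.4],tgt(0,.0625,.2)): print(w,(R0.T@(np.array(w)-s['ee_pos'])/.8).round(3))
E
```

```text
face [0.58638557 0.03157619 0.13489038] [0.58580218 0.03031102 0.136501  ]
foot [0.60521486 0.02507948 0.10105467]
scene 1462 roll u,y,n [ 9.93241826e-02 -8.85194619e-18  1.27879582e-01] [0.02207747 0.26146373]
top 1869 roll u,y,n [ 9.90111955e-02 -1.34687542e-17  1.29103528e-01] [0.02119445 0.2623672 ]
tab [array([0.6149, 0.0875, 0.1166]), array([0.5518, 0.1068, 0.231 ]), array([0.504 , 0.1215, 0.3176])]
[[ 0.961  0.276 -0.001]
 [ 0.276 -0.961  0.002]
 [-0.    -0.002 -1.   ]]
rotvec body/90deg [-0.09762384  0.32438907  0.35872343]
[0.45, -0.45, 0.4] [ 0.385 -0.116 -0.228]
[0.5, 0, 0.4] [ 0.601 -0.639 -0.227]
[0.52793532 0.11415317 0.27425975] [ 0.674 -0.767 -0.069]
```

play_rows:
  plan:
    - [[0.57,0,0,-0.05,0,0,0],[0.57,0,0,-0.05,0,0,0],[0.57,0,0,-0.05,0,0,0],[0.57,0,0,-0.05,0,0,0],[0.57,0.04,-0.012,-0.003,0,0,0],[0.57,0.04,-0.012,-0.003,0,0,0],[0.57,0.04,-0.012,-0.003,0,0,0],[0.57,0.04,-0.012,-0.003,0,0,0],[0.57,0.04,-0.012,-0.003,0,0,0],[0.57,0.04,-0.012,-0.003,0,0,0],[0.57,0.04,-0.012,-0.003,0,0,0],[0.57,0.04,-0.012,-0.003,0,0,0],[0.57,0.04,-0.012,-0.003,0,0,0],[0.57,0.04,-0.012,-0.003,0,0,0],[0.57,0.02,-0.045,0,0,0,0],[0.57,0.02,-0.045,0,0,0,0],[0.57,0.02,-0.045,0,0,0,0],[0.57,0.02,-0.045,0,0,0,0]]

```text
t: 1.6
ee_pos: [0.4822, -0.286, 0.402]
eef_rot: [0.99, 0.139, -0.001, -0.0]
wrist_force: [1.2, 0.6, 0.3]
opening: 0.0397
grasp_force: 0.0
```

play_rows:
  plan:
    - [[0.57,0.013,-0.045,0,0,0,0],[0.57,0.013,-0.045,0,0,0,0],[0.57,0.013,-0.045,0,0,0,0],[0.57,0.013,-0.045,0,0,0,0],[0.57,0.013,-0.045,0,0,0,0],[0.57,0.013,-0.045,0,0,0,0],[0.57,0.013,-0.045,0,0,0,0],[0.57,0.013,-0.045,0,0,0,0],[0.57,0.013,-0.045,0,0,0,0],[0.57,0,0,0,-0.0122,0.0405,0.0448],[0.57,0,0,0,-0.0122,0.0405,0.0448],[0.57,0,0,0,-0.0122,0.0405,0.0448],[0.57,0,0,0,-0.0122,0.0405,0.0448],[0.57,0,0,0,-0.0122,0.0405,0.0448],[0.57,0,0,0,-0.0122,0.0405,0.0448],[0.57,0,0,0,-0.0122,0.0405,0.0448],[0.57,0,0,0,-0.0122,0.0405,0.0448],[0.57,0,0,0,0,0,0],[0.57,0,0,0,0,0,0]]

```text
t: 3.18
ee_pos: [0.482, 0.0496, 0.4023]
eef_rot: [0.956, -0.141, 0.255, 0.04]
wrist_force: [1.3, 1.2, -1.4]
opening: 0.04
grasp_force: 0.0
```

```bash
cat >> h.py <<'E'
from scipy.spatial.transform import Rotation as R
foot=np.array([.6055,.0250,.1005]);R1=np.stack([U,-Y,-N],1)
def st(*ts):
    s=r.get_state();Rc=R.from_quat(s['eef_rot']).as_matrix();p=s['ee_pos']
    print('t',round(s['t'],2),'uyn mm',((p-foot)@B.T*1e3).round(1),'F uyn',(s['wrist_force']@B.T).round(2),'open',round(s['opening']*1e3,1),'gf',round(s['grasp_force'],1),'rotfix/90',(R.from_matrix(Rc.T@R1).as_rotvec()/(np.pi/2)).round(4))
    for t in ts: print(t,'tool shift/.8',(R1.T@(foot+np.array(t)@B-p)/.8).round(4))
E
python3 -c "
from h import *
st((0,.0625,.2),(0,.0625,.06),(0,.0625,.018))"
```

```text
t 3.18 uyn mm [ 42.4 -12.7 324. ] F uyn [ 0.02  1.54 -1.66] open 40.0 gf 0.0 rotfix/90 [0.0009 0.0007 0.0035]
(0, 0.0625, 0.2) tool shift/.8 [-0.053 -0.094  0.155]
(0, 0.0625, 0.06) tool shift/.8 [-0.053 -0.094  0.33 ]
(0, 0.0625, 0.018) tool shift/.8 [-0.053  -0.094   0.3825]
```

play_rows:
  plan:
    - [[0.57,-0.0133,-0.0235,0.04,0,0,0.0035],[0.57,-0.0133,-0.0235,0.038,0,0,0],[0.57,-0.0133,-0.0235,0.038,0,0,0],[0.57,-0.0133,-0.0235,0.038,0,0,0],[0.57,0,0,0.035,0,0,0],[0.57,0,0,0.035,0,0,0],[0.57,0,0,0.035,0,0,0],[0.57,0,0,0.035,0,0,0],[0.57,0,0,0.03,0,0,0],[0.57,0,0,0,0,0,0],[0.57,0,0,0,0,0,0]]

```text
t: 4.1
ee_pos: [0.589, 0.0851, 0.169]
eef_rot: [0.956, -0.146, 0.253, 0.039]
wrist_force: [0.4, -0.1, 0.5]
opening: 0.04
grasp_force: 0.0
```

```bash
python3 -c "
from h import *
st((0,.0625,.018))
c=cam('scene');cv2.imwrite('pics/s1.png',cv2.resize(c['image'][130:300,165:365],(800,680))[:600])"
```

```text
t 4.1 uyn mm [ 5.4 52.7 76.1] F uyn [0.65 0.   0.22] open 40.0 gf 0.0 rotfix/90 [ 0.0024  0.003  -0.0024]
(0, 0.0625, 0.018) tool shift/.8 [-0.0067 -0.0123  0.0726]
```

View pics/s1.png

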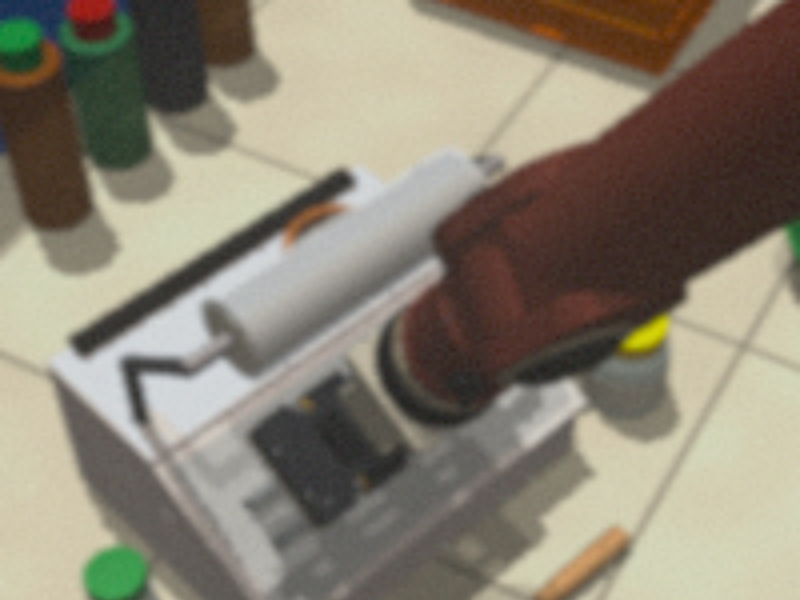

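The picture shows the gripper above the panel, clear of the roll, with the keeper at about (265,495) beneath the fingers. I'll centre it and lower it.

play_rows:
  plan:
    - [[0.57,-0.0067,-0.0123,0,0.0024,0.003,-0.0024],[0.57,0,0,0.012,0,0,0],[0.57,0,0,0.012,0,0,0],[0.57,0,0,0.012,0,0,0],[0.57,0,0,0.012,0,0,0],[0.57,0,0,0.012,0,0,0],[0.57,0,0,0.012,0,0,0],[0.57,0,0,0,0,0,0],[0.57,0,0,0,0,0,0]]

```text
t: 4.9
ee_pos: [0.6144, 0.0882, 0.1167]
eef_rot: [0.955, -0.144, 0.256, 0.037]
wrist_force: [0.6, 0.3, -0.6]
opening: 0.0403
grasp_force: 0.0
```

```bash
python3 -c "
from h import *
st((0,.0625,.018))"
```

```text
t 4.9 uyn mm [-0.5 63.  19. ] F uyn [ 0.1   0.46 -0.73] open 40.3 gf 0.0 rotfix/90 [-0.0013  0.     -0.0008]
(0, 0.0625, 0.018) tool shift/.8 [0.0007 0.0006 0.0013]
```

Close on the tab with a light grip.

play_rows:
  plan:
    - [[1,0,0,0,0,0,0],[1,0,0,0,0,0,0],[1,0,0,0,0,0,0],[1,0,0,0,0,0,0],[1,0,0,0,0,0,0],[1,0,0,0,0,0,0]]
  force: 10

```text
t: 5.4
ee_pos: [0.6141, 0.0872, 0.118]
eef_rot: [0.955, -0.144, 0.257, 0.038]
wrist_force: [-2.0, -1.7, 1.8]
opening: 0.0097
grasp_force: 10.0
```

```bash
python3 -c "
from h import *
st()"
```

```text
t 5.4 uyn mm [ 0.  62.  20.1] F uyn [-0.29 -2.23  2.29] open 9.7 gf 10.0 rotfix/90 [-0.0007 -0.0006 -0.0015]
```

play_rows:
  plan:
    - [[1,0,-0.0042,0,0,0,0],[1,0,-0.0042,0,0,0,0],[1,0,-0.0042,0,0,0,0],[1,0,-0.0042,0,0,0,0],[1,0,-0.0042,0,0,0,0],[1,0,-0.0042,0,0,0,0],[1,0,-0.0042,0,0,0,0],[1,0,-0.0042,0,0,0,0],[1,0,0,0,0,0,0],[1,0,0,0,0,0,0]]

```text
t: 6.23
ee_pos: [0.6225, 0.1146, 0.1179]
eef_rot: [0.955, -0.143, 0.257, 0.037]
wrist_force: [-3.5, -2.1, 4.5]
opening: 0.0102
grasp_force: 10.0
```

```bash
python3 -c "
from h import *
st()"
```

```text
t 6.23 uyn mm [ 0.1 90.7 20.1] F uyn [-0.1  -3.    5.27] open 10.2 gf 10.0 rotfix/90 [-0.0022 -0.0008 -0.0009]
```

play_rows:
  plan:
    - [[0.57,0,0,0,0,0,0],[0.57,0,0,0,0,0,0],[0.57,0,0,0,0,0,0],[0.57,0,0,0,0,0,0],[0.57,0,0,-0.025,0,0,0],[0.57,0,0,-0.025,0,0,0],[0.46,0,0.028,0,0,0,0],[0.46,0,0.028,0,0,0,0],[0.46,0,0.028,0,0,0,0],[0.46,0,0.028,0,0,0,0],[0.46,0,0,0,0,0,0],[0.46,0,0,0,0,0,0]]

```text
t: 7.23
ee_pos: [0.5769, 0.0338, 0.1521]
eef_rot: [0.955, -0.144, 0.257, 0.036]
wrist_force: [-0.2, -0.3, 1.0]
opening: 0.0505
grasp_force: 0.0
```

```bash
python3 -c "
from h import *
st((0,0,.017))
for n in ('scene',):
    c=cam(n);cv2.imwrite('pics/s2.png',cv2.resize(c['image'][165:300,175:315],(620,600),interpolation=cv2.INTER_CUBIC))"
```

```text
t 7.23 uyn mm [-0.1  0.  59.6] F uyn [ 0.4  -0.34  0.91] open 50.5 gf 0.0 rotfix/90 [-0.0022 -0.0007 -0.002 ]
(0, 0, 0.017) tool shift/.8 [0.0001 0.     0.0533]
```

View pics/s2.png

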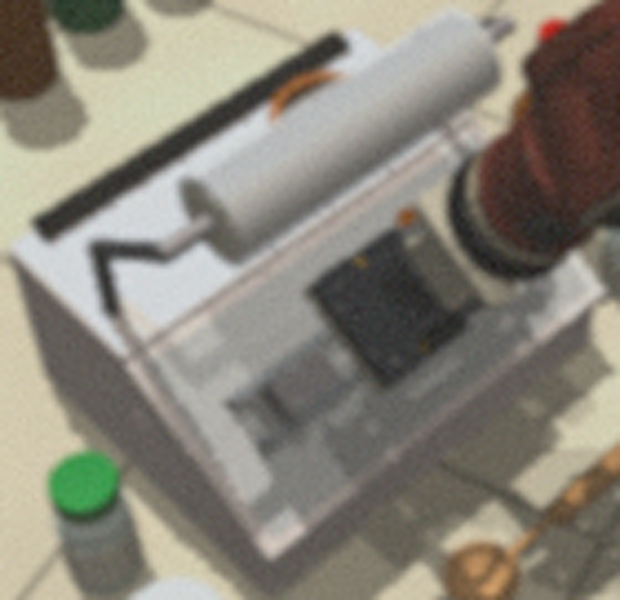

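The picture shows the keeper slid left, with its tab near (265,385), and the gripper over the knob. I'll lower it, then grip.

play_rows:
  plan:
    - [[0.46,0,0,0.011,0.001,0,0],[0.46,0,0,0.011,0,0,0],[0.46,0,0,0.011,0,0,0],[0.46,0,0,0.01,0,0,0],[0.46,0,0,0.01,0,0,0],[0.46,0,0,0,0,0,0],[0.46,0,0,0,0,0,0],[1,0,0,0,0,0,0],[1,0,0,0,0,0,0],[1,0,0,0,0,0,0],[1,0,0,0,0,0,0],[1,0,0,0,0,0,0],[1,0,0,0,0,0,0]]
  force: 45

```text
t: 8.37
ee_pos: [0.5981, 0.0248, 0.1197]
eef_rot: [0.956, -0.147, 0.252, 0.041]
wrist_force: [-1.2, -5.2, 0.8]
opening: 0.0274
grasp_force: 45.0
```

```bash
python3 -c "
from h import *
st()"
```

```text
t 8.37 uyn mm [ 3.5 -2.4 20.2] F uyn [ 0.68 -5.29  0.53] open 27.4 gf 45.0 rotfix/90 [ 0.0046  0.0048 -0.0032]
```

play_rows:
  plan:
    - [[1,0.002,0.003,0,0,0,0],[1,0,0,-0.0012,0,0,0],[1,0,0,-0.0012,0,0,0],[1,0,0,-0.0012,0,0,0],[1,0,0,-0.0012,0,0,0],[1,0,0,0,0,0,0],[1,0,0,0,0,0,0]]

```text
t: 8.95
ee_pos: [0.5965, 0.0253, 0.1229]
eef_rot: [0.956, -0.145, 0.251, 0.039]
wrist_force: [-1.9, -5.3, -3.9]
opening: 0.0272
grasp_force: 45.0
```

```bash
python3 -c "
from h import *
st()"
```

```text
t 8.95 uyn mm [ 3.7 -2.4 23.7] F uyn [-2.18 -5.61 -3.19] open 27.2 gf 45.0 rotfix/90 [ 0.0024  0.0061 -0.0015]
```

play_rows:
  plan:
    - [[1,0,0,-0.0012,0,0,0],[1,0,0,0,0,0,0],[1,0,0,0,0,0,0]]

```text
t: 9.2
ee_pos: [0.5961, 0.0254, 0.1237]
eef_rot: [0.956, -0.145, 0.251, 0.039]
wrist_force: [-3.0, -3.6, -4.2]
opening: 0.0271
grasp_force: 45.0
```

play_rows:
  plan:
    - [[1,0,0,-0.0012,0,0,0],[1,0,0,0,0,0,0],[1,0,0,0,0,0,0]]

```text
t: 9.45
ee_pos: [0.5956, 0.0255, 0.1245]
eef_rot: [0.956, -0.145, 0.251, 0.039]
wrist_force: [-2.9, -5.3, -3.7]
opening: 0.0274
grasp_force: 45.0
```

play_rows:
  plan:
    - [[1,0,0,-0.0012,0,0,0],[1,0,0,0,0,0,0],[1,0,0,0,0,0,0]]

```text
t: 9.7
ee_pos: [0.5951, 0.0257, 0.1253]
eef_rot: [0.956, -0.145, 0.251, 0.039]
wrist_force: [-2.8, -4.4, -4.0]
opening: 0.0272
grasp_force: 45.0
```

play_rows:
  plan:
    - [[1,0,0,-0.0012,0,0,0],[1,0,0,0,0,0,0],[1,0,0,0,0,0,0]]

```text
t: 9.95
ee_pos: [0.5947, 0.0258, 0.1261]
eef_rot: [0.956, -0.145, 0.251, 0.039]
wrist_force: [-2.3, -4.7, -3.2]
opening: 0.0269
grasp_force: 45.0
```

play_rows:
  plan:
    - [[1,0,0,-0.0012,0,0,0],[1,0,0,0,0,0,0],[1,0,0,0,0,0,0]]

```text
t: 10.2
ee_pos: [0.5942, 0.026, 0.1269]
eef_rot: [0.956, -0.145, 0.251, 0.039]
wrist_force: [-2.7, -4.7, -4.4]
opening: 0.0271
grasp_force: 45.0
```

play_rows:
  plan:
    - [[1,0,0,-0.0012,0,0,0],[1,0,0,0,0,0,0],[1,0,0,0,0,0,0]]

```text
t: 10.45
ee_pos: [0.5938, 0.0261, 0.1278]
eef_rot: [0.956, -0.145, 0.251, 0.039]
wrist_force: [-2.3, -4.8, -4.4]
opening: 0.0271
grasp_force: 45.0
```

play_rows:
  plan:
    - [[1,0,0,-0.0012,0,0,0],[1,0,0,0,0,0,0],[1,0,0,0,0,0,0]]

```text
t: 10.7
ee_pos: [0.5933, 0.0262, 0.1286]
eef_rot: [0.956, -0.145, 0.251, 0.039]
wrist_force: [-2.6, -4.7, -4.1]
opening: 0.0269
grasp_force: 45.0
```

play_rows:
  plan:
    - [[1,0,0,-0.0012,0,0,0],[1,0,0,0,0,0,0],[1,0,0,0,0,0,0]]

```text
t: 10.95
ee_pos: [0.5929, 0.0264, 0.1294]
eef_rot: [0.956, -0.145, 0.251, 0.039]
wrist_force: [-2.8, -6.2, -4.2]
opening: 0.0274
grasp_force: 45.0
```

play_rows:
  plan:
    - [[1,0,0,-0.0012,0,0,0],[1,0,0,0,0,0,0],[1,0,0,0,0,0,0]]

```text
t: 11.2
ee_pos: [0.5924, 0.0265, 0.1302]
eef_rot: [0.956, -0.145, 0.251, 0.039]
wrist_force: [-1.7, -4.7, -4.9]
opening: 0.0268
grasp_force: 45.0
```

play_rows:
  plan:
    - [[1,0,0,-0.0012,0,0,0],[1,0,0,0,0,0,0],[1,0,0,0,0,0,0]]

```text
t: 11.45
ee_pos: [0.592, 0.0267, 0.1311]
eef_rot: [0.956, -0.145, 0.251, 0.039]
wrist_force: [-1.5, -5.6, -4.2]
opening: 0.0273
grasp_force: 45.0
```

play_rows:
  plan:
    - [[1,0,0,-0.0012,0,0,0],[1,0,0,0,0,0,0],[1,0,0,0,0,0,0]]

```text
t: 11.7
ee_pos: [0.5915, 0.0268, 0.1319]
eef_rot: [0.956, -0.145, 0.251, 0.039]
wrist_force: [-1.7, -5.2, -4.7]
opening: 0.0269
grasp_force: 45.0
```

play_rows:
  plan:
    - [[1,0,0,-0.0012,0,0,0],[1,0,0,0,0,0,0],[1,0,0,0,0,0,0]]

```text
t: 11.95
ee_pos: [0.591, 0.0269, 0.1327]
eef_rot: [0.956, -0.145, 0.251, 0.039]
wrist_force: [-2.0, -5.1, -4.5]
opening: 0.027
grasp_force: 45.0
```

play_rows:
  plan:
    - [[1,0,0,-0.0012,0,0,0],[1,0,0,0,0,0,0],[1,0,0,0,0,0,0]]

```text
t: 12.2
ee_pos: [0.5907, 0.0271, 0.1335]
eef_rot: [0.956, -0.145, 0.251, 0.039]
wrist_force: [-1.4, -4.7, -6.2]
opening: 0.0275
grasp_force: 45.0
```

play_rows:
  plan:
    - [[1,0,0,-0.0012,0,0,0],[1,0,0,0,0,0,0],[1,0,0,0,0,0,0]]

```text
t: 12.45
ee_pos: [0.5903, 0.0272, 0.1342]
eef_rot: [0.956, -0.145, 0.251, 0.039]
wrist_force: [-0.2, -5.0, -6.1]
opening: 0.0273
grasp_force: 45.0
```

play_rows:
  plan:
    - [[1,0,0,-0.0012,0,0,0],[1,0,0,0,0,0,0],[1,0,0,0,0,0,0]]

```text
t: 12.7
ee_pos: [0.5898, 0.0273, 0.1351]
eef_rot: [0.956, -0.145, 0.251, 0.039]
wrist_force: [-1.6, -6.2, -6.3]
opening: 0.0271
grasp_force: 45.0
```

play_rows:
  plan:
    - [[1,0,0,-0.0012,0,0,0],[1,0,0,0,0,0,0],[1,0,0,0,0,0,0]]

```text
t: 12.95
ee_pos: [0.5893, 0.0275, 0.1361]
eef_rot: [0.956, -0.145, 0.251, 0.039]
wrist_force: [-3.2, -4.8, -3.1]
opening: 0.0269
grasp_force: 45.0
```

play_rows:
  plan:
    - [[1,0,0,-0.0012,0,0,0],[1,0,0,0,0,0,0],[1,0,0,0,0,0,0]]

```text
t: 13.2
ee_pos: [0.5887, 0.0277, 0.1371]
eef_rot: [0.956, -0.145, 0.251, 0.039]
wrist_force: [-4.4, -4.8, -0.9]
opening: 0.0272
grasp_force: 45.0
```

```bash
python3 -c "
from h import *
st()"
```

```text
t 13.2 uyn mm [ 3.7 -2.4 40.2] F uyn [-2.84 -5.9   0.64] open 27.2 gf 45.0 rotfix/90 [ 0.0022  0.006  -0.0016]
```

play_rows:
  plan:
    - [[0.46,0,0,0,0,0,0],[0.46,0,0,0,0,0,0],[0.46,0,0,0,0,0,0],[0.46,0,0,0,0,0,0],[0.46,0,0,-0.04,0,0,0],[0.46,0,0,-0.04,0,0,0],[0.46,0,0,-0.04,0,0,0],[0.46,0,0,-0.04,0,0,0],[0.46,0,0,0,0,0,0],[0.46,0,0,0,0,0,0],[0.46,0,0,0,0,0,0],[0.46,0,0,0,0,0,0],[0.46,0,0,0,0,0,0],[0.46,0,0,0,0,0,0],[0.46,0,0,0,0,0,0],[0.46,0,0,0,0,0,0],[0.46,0,0,0,0,0,0],[0.46,0,0,0,0,0,0]]

```text
t: 14.7
ee_pos: [0.5302, 0.0482, 0.2491]
eef_rot: [0.956, -0.144, 0.253, 0.037]
wrist_force: [0.7, 0.0, -0.3]
opening: 0.0501
grasp_force: 0.0
```

```bash
python3 - <<'E'
from h import *
st((0,0,.04))
for n in('scene','top'):
    c=cam(n);P=pts(c);Q=(P-foot)@B.T
    k=(c['range_z']>0)&(abs(Q[...,0])<.02)&(abs(Q[...,1])<.02)&(Q[...,2]>.02)&(Q[...,2]<.08)
    k2=(c['range_z']>0)&(abs(Q[...,0])<.02)&(abs(Q[...,1]-.09)<.02)&(Q[...,2]>.03)&(Q[...,2]<.05)
    print(n,k.sum(),np.percentile(Q[k],[5,50,95],axis=0).round(4) if k.any() else '',k2.sum(),np.median(Q[k2],0) if k2.any() else '')
    if n=='scene': cv2.imwrite('pics/s3.png',cv2.resize(c['image'][165:300,175:315],(620,600),interpolation=cv2.INTER_CUBIC))
E
```

```text
t 14.7 uyn mm [6.100e+00 1.000e-01 1.681e+02] F uyn [ 0.46  0.25 -0.58] open 50.1 gf 0.0 rotfix/90 [-0.001   0.0043 -0.0008]
(0, 0, 0.04) tool shift/.8 [-7.600e-03  1.000e-04  1.601e-01]
scene 151 [[-0.0174 -0.0057  0.0228]
 [-0.0008  0.0087  0.0277]
 [ 0.0167  0.0179  0.0603]] 41 [-0.00086829  0.09377767  0.04049985]
top 198 [[-0.0101 -0.0165  0.0244]
 [ 0.0063 -0.0013  0.0457]
 [ 0.0152  0.0162  0.0636]] 38 [0.00257333 0.09231138 0.04099715]
```

View pics/s3.png

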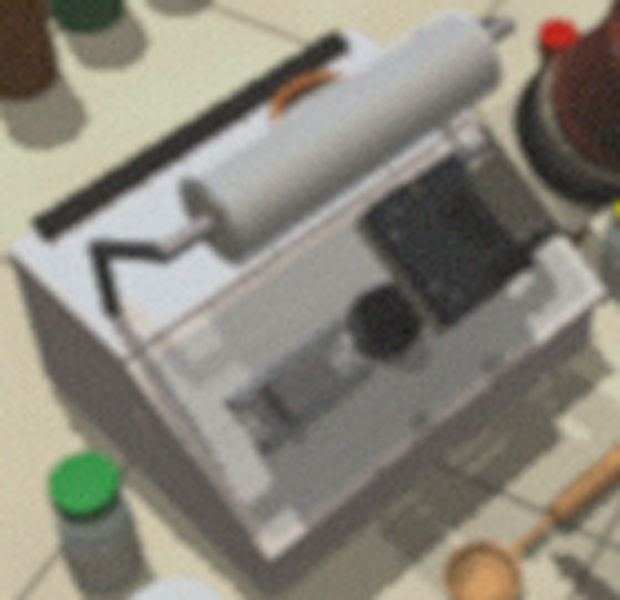

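The knob stands out by about 20 mm on its own; its head is at (385,320), and the keeper is still open. I'll wait a bit longer, then shut the fingers and push the knob home with the tips.

play_rows:
  plan:
    - [[1,0,0,0,0,0,0],[1,0,0,0,0,0,0],[1,0,0,0,0,0,0],[1,0,0,0,0,0,0],[1,0,0,0,0,0,0],[1,0,0,0,0,0,0],[1,-0.004,0.002,0.03,0,0.004,0],[1,0,0,0.03,0,0,0],[1,0,0,0.03,0,0,0],[1,0,0,0.03,0,0,0],[1,0,0,0,0,0,0],[1,0,0,0,0,0,0]]

```text
t: 15.8
ee_pos: [0.5725, 0.0335, 0.1634]
eef_rot: [0.955, -0.143, 0.255, 0.038]
wrist_force: [0.4, -0.7, -0.5]
opening: 0.0005
grasp_force: 0.0
```

```bash
python3 -c "
from h import *
st((0.002,-.002,.04))"
```

```text
t 15.8 uyn mm [ 2.  -1.6 71.5] F uyn [ 0.21 -0.56 -0.74] open 0.5 gf 0.0 rotfix/90 [ 0.0002  0.0013 -0.0002]
(0.002, -0.002, 0.04) tool shift/.8 [0.0001 0.0005 0.0394]
```

play_rows:
  plan:
    - [[1,0,0,0.005,0,0,0],[1,0,0,0.005,0,0,0],[1,0,0,0.005,0,0,0],[1,0,0,0.005,0,0,0],[1,0,0,0.005,0,0,0],[1,0,0,0.005,0,0,0],[1,0,0,0.005,0,0,0],[1,0,0,0.003,0,0,0],[1,0,0,0.001,0,0,0],[1,0,0,0,0,0,0],[1,0,0,0,0,0,0]]

```text
t: 16.72
ee_pos: [0.5876, 0.029, 0.1374]
eef_rot: [0.955, -0.144, 0.256, 0.037]
wrist_force: [-2.5, 0.8, 2.2]
opening: 0.0008
grasp_force: 1.5
```

```bash
python3 -c "
from h import *
st()"
```

```text
t 16.72 uyn mm [ 2.6 -1.4 41.1] F uyn [-1.17  0.01  3.24] open 0.8 gf 1.5 rotfix/90 [-0.001   0.0003 -0.0008]
```

play_rows:
  plan:
    - [[1,0,0,0.0012,0,0,0],[1,0,0,0.0012,0,0,0],[1,0,0,0.0012,0,0,0],[1,0,0,0,0,0,0],[1,0,0,0,0,0,0],[1,0,0,0,0,0,0]]

```text
t: 17.22
ee_pos: [0.588, 0.029, 0.1371]
eef_rot: [0.955, -0.144, 0.257, 0.037]
wrist_force: [-18.0, 3.4, 25.7]
opening: 0.0005
grasp_force: 15.8
```

```bash
python3 -c "
from h import *
st()"
```

```text
t 17.22 uyn mm [ 2.8 -1.3 40.7] F uyn [-2.9  -2.02 31.32] open 0.5 gf 15.8 rotfix/90 [-0.0021 -0.0006 -0.0014]
```

play_rows:
  plan:
    - [[1,0,0,-0.016,0,0,0],[1,0,0,-0.016,0,0,0],[0.57,-0.003,-0.029,0,0,0,0],[0.57,0,-0.029,0,0,0,0],[0.57,0,-0.029,0,0,0,0],[0.57,0,-0.028,0,0,0,0],[0.57,0,0,0,0,0,0],[0.57,0,0,0,0,0,0]]

```text
t: 17.88
ee_pos: [0.6021, 0.1225, 0.1557]
eef_rot: [0.955, -0.142, 0.256, 0.037]
wrist_force: [-0.7, -1.5, 0.4]
opening: 0.0359
grasp_force: 0.0
```

```bash
python3 -c "
from h import *
st((0,.0905,.019))"
```

```text
t 17.88 uyn mm [ 0.1 92.2 63.7] F uyn [ 0.03 -1.68  0.44] open 35.9 gf 0.0 rotfix/90 [-0.002   0.0003  0.0006]
(0, 0.0905, 0.019) tool shift/.8 [-0.0001  0.0021  0.0559]
```

play_rows:
  plan:
    - [[0.57,0,0.002,0.01,0,0,0],[0.57,0,0,0.01,0,0,0],[0.57,0,0,0.01,0,0,0],[0.57,0,0,0.01,0,0,0],[0.57,0,0,0.01,0,0,0],[0.57,0,0,0.005,0,0,0],[0.57,0,0,0,0,0,0],[1,0,0,0,0,0,0],[1,0,0,0,0,0,0],[1,0,0,0,0,0,0],[1,0,0,0,0,0,0],[1,0,0,0,0,0,0]]
  force: 15

```text
t: 18.88
ee_pos: [0.6227, 0.1134, 0.1184]
eef_rot: [0.955, -0.144, 0.256, 0.037]
wrist_force: [0.4, 2.0, 0.8]
opening: 0.0108
grasp_force: 1.3
```

```bash
python3 -c "
from h import *
st()"
```

```text
t 18.88 uyn mm [ 0.7 89.5 20.2] F uyn [0.2  1.99 0.81] open 10.8 gf 1.3 rotfix/90 [-0.0018 -0.0001 -0.0009]
```

play_rows:
  plan:
    - [[1,0,0,0,0,0,0],[1,0,0,0,0,0,0],[1,0,0.0045,0,0,0,0],[1,0,0.0045,0,0,0,0],[1,0,0.0045,0,0,0,0],[1,0,0.0045,0,0,0,0],[1,0,0.0045,0,0,0,0],[1,0,0.0045,0,0,0,0],[1,0,0.0045,0,0,0,0],[1,0,0.0045,0,0,0,0],[1,0,0,0,0,0,0],[1,0,0,0,0,0,0]]

```text
t: 19.88
ee_pos: [0.6137, 0.084, 0.1182]
eef_rot: [0.955, -0.144, 0.256, 0.038]
wrist_force: [-3.6, 2.5, 6.6]
opening: 0.0096
grasp_force: 15.0
```

```bash
python3 -c "
from h import *
st()"
```

```text
t 19.88 uyn mm [ 0.7 58.8 20.1] F uyn [-0.29  1.32  7.75] open 9.6 gf 15.0 rotfix/90 [ 0.      0.0001 -0.0015]
```

play_rows:
  plan:
    - [[1,0,0.0015,0,0,0,0],[1,0,0.0015,0,0,0,0],[1,0,0,0,0,0,0],[1,0,0,0,0,0,0]]

```text
t: 20.22
ee_pos: [0.6136, 0.0837, 0.1183]
eef_rot: [0.955, -0.143, 0.256, 0.037]
wrist_force: [-1.4, 4.2, 5.2]
opening: 0.0099
grasp_force: 15.0
```

```bash
python3 -c "
from h import *
st()"
```

```text
t 20.22 uyn mm [ 0.7 58.5 20.1] F uyn [0.43 3.58 5.78] open 9.9 gf 15.0 rotfix/90 [-0.0022 -0.0002 -0.0007]
```

It's at the stop: 2.4 mm commanded, 0.3 mm moved. I'll release and retreat.

play_rows:
  plan:
    - [[0.6,0,-0.002,0,0,0,0],[0.6,0,0,0,0,0,0],[0.6,0,0,0,0,0,0],[0.6,0,0,0,0,0,0],[0.6,0,0,-0.02,0,0,0],[0.6,0,0,-0.04,0,0,0],[0.6,0,0,-0.04,0,0,0],[0.6,0,0,-0.04,0,0,0],[0.6,0,0,-0.04,0,0,0],[0.6,0,0,-0.04,0,0,0],[0.6,0,0,0,0,0,0],[0.6,0,0,0,0,0,0],[0.6,0,0,0,0,0,0]]

```text
t: 21.3
ee_pos: [0.5293, 0.1092, 0.2695]
eef_rot: [0.955, -0.144, 0.255, 0.038]
wrist_force: [-0.9, -0.6, 0.5]
opening: 0.037
grasp_force: 0.0
```

```bash
python3 - <<'E'
from h import *
st()
for n in('scene','top'):
    c=cam(n);P=pts(c);Q=(P-foot)@B.T
    for y0,l,h in((0,.03,.08),(.065,.03,.05)):
        k=(c['range_z']>0)&(abs(Q[...,0])<.02)&(abs(Q[...,1]-y0)<.02)&(Q[...,2]>l)&(Q[...,2]<h)
        print(n,k.sum(),np.median(Q[k],0).round(4) if k.any() else '')
    if n=='scene': cv2.imwrite('pics/s4.png',c['image'])
E
```

```text
t 21.3 uyn mm [  0.   58.2 195.2] F uyn [-0.34 -0.88  0.8 ] open 37.0 gf 0.0 rotfix/90 [ 0.0001  0.0008 -0.0012]
scene 0 
scene 41 [-0.0007  0.0624  0.0392]
top 88 [ 0.002  -0.0013  0.0394]
top 37 [0.0013 0.0598 0.0407]
```

View pics/s4.png

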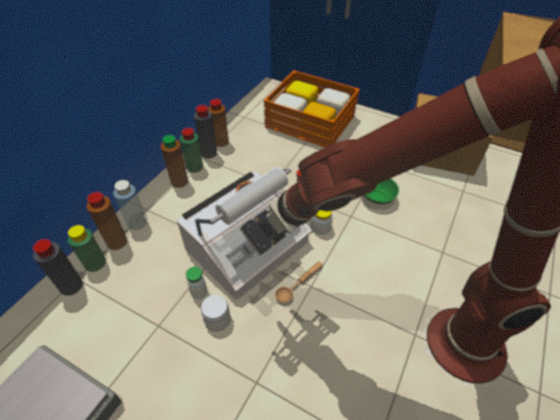

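The goods stand where they were: spice jar (195,280), jar (215,312), spoon (300,283). The top view gives the knob face at 39 mm over the panel (home) and the tab 61 mm left of the knob (closed), so I'm handing in.

```bash
python3 -c "
from plant import r
print(r.job_done())"
```

```text
the job is handed in; nothing more can be done
None
```

I completed the test run and handed the job in at about 21 s; no verdict came back. The knob stood at its first click by itself for over a second, is home again with the keeper closed over its flange, and in the last scene picture the goods in view looked unmoved.

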